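# Find the bushing block that fits the gauge pin and put it in the tray

## Task

Take the gauge pin from its stand and try it gently in the bushings of the three aluminium blocks on the mat, where they stand, never forcing it where it will not go: it goes fully home, down to its collar, in only one of them. Leave the pin standing fully home in that block and carry the block, with the pin in it, upright to the grey tray and set it down there; leave the other two blocks standing where they are, and do not disturb the other things on the bench.

Things in the scene. Friction and masses are not known exactly. Their poses are not given: they have to be found in the camera images.
- pin_handle (a point): Steel gauge pin, 0.07 kg, upright in its stand. From below: shaft 10 mm thick, 28 mm long, chamfered foot; collar 24 mm across, 4 mm thick; square handle 14 x 14 mm, 30 mm tall. Point: on the axis, where to hold the handle, 22 mm above the collar's underside, 12 mm below the top; x, y square to the handle, z up. Home in a block, it is 40 mm above the block's centre point.
- block_1_mid (a point): Aluminium block, 44 x 44 mm, 30 mm tall, about 0.25 kg, with a brass bushing dropped loosely into it from above (flange 37 mm across, its top 3 mm above the block). Which of the three fits is not told. It is spoiled if the pin, stopped short of home, presses it down with over 40 N. Point: the block's centre, 15 mm above its underside; x, y square to its sides, z up.
- block_2_mid (a point): Aluminium block, 44 x 44 mm, 30 mm tall, about 0.25 kg, with a brass bushing dropped loosely into it from above (flange 37 mm across, its top 3 mm above the block). Which of the three fits is not told. It is spoiled if the pin, stopped short of home, presses it down with over 40 N. Point: the block's centre, 15 mm above its underside; x, y square to its sides, z up.
- block_3_mid (a point): Aluminium block, 44 x 44 mm, 30 mm tall, about 0.25 kg, with a brass bushing dropped loosely into it from above (flange 37 mm across, its top 3 mm above the block). Which of the three fits is not told. It is spoiled if the pin, stopped short of home, presses it down with over 40 N. Point: the block's centre, 15 mm above its underside; x, y square to its sides, z up.
- block_1: The same block as point block_1_mid. The bushing has a conical mouth 17 mm wide, then an 11 mm bore on the block's axis. In one of the three blocks that bore runs right through; in the other two it narrows to 7 mm, 14 mm below the flange's top: there the pin stops, 14 mm short of home. Origin: centre of the block's underside.
- block_2: The same block as point block_2_mid. The bushing has a conical mouth 17 mm wide, then an 11 mm bore on the block's axis. In one of the three blocks that bore runs right through; in the other two it narrows to 7 mm, 14 mm below the flange's top: there the pin stops, 14 mm short of home. Origin: centre of the block's underside.
- block_3: The same block as point block_3_mid. The bushing has a conical mouth 17 mm wide, then an 11 mm bore on the block's axis. In one of the three blocks that bore runs right through; in the other two it narrows to 7 mm, 14 mm below the flange's top: there the pin stops, 14 mm short of home. Origin: centre of the block's underside.
- mat: The blue work mat, 300 x 360 mm and 4 mm thick, fixed to the bench, on which the three blocks stand. Origin: centre of its underside, on the bench.
- stand: The pin's stand: a black block, 60 x 60 mm and 34 mm tall, fixed to the bench, with a 12 mm hole in its middle in which the pin stands on its collar. Origin: centre of its underside.
- tray: The grey open tray for the block that fits, 170 (x) x 160 (y) mm outside and 18 mm tall, walls and floor 4 mm thick, fixed to the bench, empty. Origin: centre of its underside.
- jar_mid (a point): A bystander, not to be disturbed. A small jar, 44 mm across and 50 mm tall; the point is its centre, half-way up.
- driver_grip (a point): A bystander, not to be disturbed. A screwdriver, 160 mm long, lying along the mat's far edge; the point is in its handle.
- meter_mid (a point): A bystander, not to be disturbed. A yellow hand-held multimeter, 150 x 78 x 36 mm, lying on the bench; the point is its centre, half-way up.
- phone_mid (a point): A bystander, not to be disturbed. A black phone, 150 x 72 x 9 mm, lying on the bench; the point is its centre.
- board_mid (a point): A bystander, not to be disturbed. A green circuit board, 110 x 60 mm and 4 mm thick, with small parts on it, lying on the bench; the point is its centre, 2 mm above the bench.
Things that resemble listed ones, but are neither listed nor needed, are in the scene too. What is shaped like the block_2 but purple or turquoise is not meant.

How it is judged (in metres and radians):
On the way, in this order (a step that is already met when the one before it is completed fails the run):
1. the pin has been drawn out of its stand (height (world z) of pin_handle above 0.075 m), for 0.1 s.
2. the pin is fully home in a block that still stands in its place on the mat (((horizontal distance between pin_handle and block_1_mid below 0.006 m and z of pin_handle in the frame of block_1_mid between 0.035 and 0.0435 m and angle between the z axis of pin_handle and the z axis of block_1_mid, either way round below 0.15 rad and distance of block_1_mid from where it was at the start of the episode below 0.04 m and angle between block_1_mid's own z axis and vertical below 0.12 rad) or (horizontal distance between pin_handle and block_2_mid below 0.006 m and z of pin_handle in the frame of block_2_mid between 0.035 and 0.0435 m and angle between the z axis of pin_handle and the z axis of block_2_mid, either way round below 0.15 rad and distance of block_2_mid from where it was at the start of the episode below 0.04 m and angle between block_2_mid's own z axis and vertical below 0.12 rad) or (horizontal distance between pin_handle and block_3_mid below 0.006 m and z of pin_handle in the frame of block_3_mid between 0.035 and 0.0435 m and angle between the z axis of pin_handle and the z axis of block_3_mid, either way round below 0.15 rad and distance of block_3_mid from where it was at the start of the episode below 0.04 m and angle between block_3_mid's own z axis and vertical below 0.12 rad))), for 0.2 s.
At the end, for the whole second after the job is handed in: One block stands upright and at rest on the tray's floor, centre at least 20 mm inside the outer walls, with the pin home in it (collar within 3.5 mm of the flange, 6 mm of the axis); the other two stand upright within 40 mm of their starts (((horizontal distance between pin_handle and block_1_mid below 0.006 m and z of pin_handle in the frame of block_1_mid between 0.035 and 0.0435 m and angle between the z axis of pin_handle and the z axis of block_1_mid, either way round below 0.15 rad and angle between each of block_1_mid, block_2_mid, block_3_mid's own z axis and vertical below 0.12 rad and z of block_1_mid in the frame of tray between 0.013 and 0.027 m and linear speed of block_1 below 0.02 m/s and x of block_1_mid in the frame of tray between -0.065 and 0.065 m and y of block_1_mid in the frame of tray between -0.06 and 0.06 m and distance of each of block_2_mid, block_3_mid from where it was at the start of the episode below 0.04 m) or (horizontal distance between pin_handle and block_2_mid below 0.006 m and z of pin_handle in the frame of block_2_mid between 0.035 and 0.0435 m and angle between the z axis of pin_handle and the z axis of block_2_mid, either way round below 0.15 rad and angle between each of block_2_mid, block_1_mid, block_3_mid's own z axis and vertical below 0.12 rad and z of block_2_mid in the frame of tray between 0.013 and 0.027 m and linear speed of block_2 below 0.02 m/s and x of block_2_mid in the frame of tray between -0.065 and 0.065 m and y of block_2_mid in the frame of tray between -0.06 and 0.06 m and distance of each of block_1_mid, block_3_mid from where it was at the start of the episode below 0.04 m) or (horizontal distance between pin_handle and block_3_mid below 0.006 m and z of pin_handle in the frame of block_3_mid between 0.035 and 0.0435 m and angle between the z axis of pin_handle and the z axis of block_3_mid, either way round below 0.15 rad and angle between each of block_3_mid, block_1_mid, block_2_mid's own z axis and vertical below 0.12 rad and z of block_3_mid in the frame of tray between 0.013 and 0.027 m and linear speed of block_3 below 0.02 m/s and x of block_3_mid in the frame of tray between -0.065 and 0.065 m and y of block_3_mid in the frame of tray between -0.06 and 0.06 m and distance of each of block_1_mid, block_2_mid from where it was at the start of the episode below 0.04 m))); the robot touches nothing.
It fails at once if the pin was forced: a block was pressed onto the mat with more than 40 N while the pin stood in or on it and was not home ((contact force between block_1 and mat above 40 N and horizontal distance between pin_handle and block_1_mid below 0.02 m and z of pin_handle in the frame of block_1_mid between 0.045 and 0.085 m) or (contact force between block_2 and mat above 40 N and horizontal distance between pin_handle and block_2_mid below 0.02 m and z of pin_handle in the frame of block_2_mid between 0.045 and 0.085 m) or (contact force between block_3 and mat above 40 N and horizontal distance between pin_handle and block_3_mid below 0.02 m and z of pin_handle in the frame of block_3_mid between 0.045 and 0.085 m)).
It fails at once if the pin was tipped over or dropped on its side (angle between pin_handle's own z axis and vertical above 0.7 rad).
It fails at once if a block was tipped over (angle between any of block_1_mid, block_2_mid, block_3_mid's own z axis and vertical above 0.6 rad).
It fails at once if a bystander was shifted by more than 30 mm (distance of any of jar_mid, driver_grip, meter_mid, phone_mid, board_mid from where it was at the start of the episode above 0.03 m).
It also fails if it takes over 67 s, if anything falls off the work surface, if the arm or the gripper's body presses on something with over 40 N, if the wrist force passes 120 N, or if a joint passes its speed limit or range.

## Robot

A 6-joint arm with a two-finger parallel gripper is mounted at the origin on the work surface. World frame = base frame: x ahead of the robot, y to its left, z up, the work surface at z = 0. Lengths are in mm, angles in rad, forces in N, time in s.
With the tool pointing down it reaches from about 350 to 975 mm from the base axis. Payload 7.1 kg.
Tool frame: the origin (TCP) lies midway between the tips of the shut fingers; the grasp point (between the pads) lies ctrl.tcp_to_grasp behind it (ctrl.tcp_to_grasp is the distance from the TCP to the grasp point, in mm); z points along the fingers, y is the direction in which the jaws open and shut (so a half turn about z gives the same grasp; the last joint's range is limited). The gripper opens to 88 mm and grips with 3 to 60 N. Pads are 20 mm wide; open, the fingers measure 115 mm over their backs; the gripper's body (75 mm by 178 mm) begins 61 mm behind the grasp point.
Start: joints at [-1.206, 0.423, 1.63, -0, 1.089, -0.019], TCP at [234.045, -579.506, 222.675] pointing down, gripper open.
Joint ranges: [-3, 3], [-0.9, 2.11], [0.09, 2.58], [-1.31, 4.45], [0.11, 2.69], [-2.54, 2.54]. Speed limits (rad/s): [2.39, 2.39, 3.01, 3.14, 3.14, 3.14].

## Interface

Orientations are given as a rotation vector (axis times angle).
In Python, from workcell import ctrl gives the robot as it stands.
- The arm moves only by the tool play_rows, never from a script. Its argument "increments" is text: rows parted by semicolons, each of 5 numbers parted by spaces: the opening, from 0 (shut) to 1 (fully open), then the shift along the world's x, y, z in m, then the turn about the world's z in degrees. A call has 1 to 20 rows; each row shifts and turns the commanded pose from where the row before left it; what a row does not reach is not made up. A row lasts 1/10 s, in which the tool goes at most 50 mm and 8.59 degrees, less where a joint would pass 70% of its speed; a pose out of reach is approached as far as the arm can. A call is refused whole if a number of a shift passes 0.05 or a number of a turn 8.59, either way. A call with a gripper value outside its range is refused whole. The fingers move at their own pace and stop on an object; the grip force is fixed at half the most. Time passes only in rows, so rows that do not move let the fingers close. It gives the time, the measured TCP pose, the force and the opening at its end, in the units of the state.
- ctrl.get_obs(): the state, without advancing time (a new reading comes with each control period).
- ctrl.get_image(name): name is "side" or "top" or "wrist"; returns a dict with "img" (420x560x3 uint8, red, green, blue), "range_z" (420x560 float32, mm along the optical axis (not along the pixel's ray), 0 where there is no reading), "vertical_fov" (degrees; the focal length in pixels is half the picture's height over the tangent of half this angle, whatever the lens; pixels are square), "cx", "cy" (the principal point, pixels), "origin" and "attitude" of the camera in the world. Camera axes: x right, y down, z forward; pixel columns grow to the right and rows downward; lengths in mm; the calibration is good to about 2 mm. A picture is of the moment at which its call begins.
- ctrl.close_job(): hands the job in, once; it reports no verdict.
The state is a dict: "t": time; "qpos": joint angles; "qvel": joint speeds; "joint_torque": joint torques, N m; "ee_pos": TCP position; "orientation": TCP orientation; "ft_force": force on the tool from outside, world axes, zero at the start; "moment": the same for the moment, N m; "width": finger opening in mm.
Only numpy, scipy, OpenCV 4.12 (cv2) and the standard library are available. Lean on these libraries where they do the work, as an engineer would, in place of code of your own. Each camera call takes 0.05 s, during which the arm holds its last target. There are 200 camera calls.

## Working session

There is one attempt and no reset: what is moved stays moved. The work goes in short steps, Python scripts to look and compute and a tool call to move; the robot and the scene stay as the last step left them, time stands still between calls to the robot, and variables do not carry over. Pictures are saved under pics/ and viewed, on a budget of 10 in all, crops included, one or two more only if the job needs it, and the job is handed in when it is done.

Besides the shell and the picture viewer there is one more tool, called as a command line: name --argument value ..., lists and objects as JSON in quotes. play_rows: Moves the arm, as the interface text tells. Its arguments: {"type":"object","properties":{"increments":{"type":"string"}},"required":["increments"]}

```bash
mkdir -p pics; cat > h.py <<'E'
import numpy as np, cv2
from scipy.spatial.transform import Rotation as R
from workcell import ctrl
def cam(n):
    d=ctrl.get_image(n); d['f']=d['img'].shape[0]/2/np.tan(np.radians(d['vertical_fov'])/2)
    a=np.array(d['attitude'],float); d['R']=a if a.shape==(3,3) else R.from_rotvec(a).as_matrix()
    d['o']=np.array(d['origin'],float); return d
def cloud(d):
    h,w=d['range_z'].shape; u,v=np.meshgrid(np.arange(w),np.arange(h)); z=d['range_z']
    p=np.stack([(u-d['cx'])/d['f']*z,(v-d['cy'])/d['f']*z,z],-1)
    return p@d['R'].T+d['o']
def ray(d,u,v,zp):
    r=d['R']@np.array([(u-d['cx'])/d['f'],(v-d['cy'])/d['f'],1]); return d['o']+r*(zp-d['o'][2])/r[2]
def save(n,img,s=1.4): cv2.imwrite('pics/'+n+'.png',cv2.resize(img[...,::-1],None,fx=s,fy=s,interpolation=cv2.INTER_CUBIC))
E
python3 - <<'E'
from h import *
for n in ['top','side']:
    d=cam(n); save(n+'0',d['img']); print(n,d['o'],d['R'].round(3).tolist(),d['f'],d['cx'],d['cy'])
o=ctrl.get_obs(); print(o, ctrl.tcp_to_grasp)
E
```

```text
top [ 352.89490312   66.83333145 1242.16512173] [[0.005, -0.99, 0.138], [-1.0, -0.005, -0.003], [0.004, -0.138, -0.99]] 500.6585421983233 281.8793825245089 203.23338000807775
side [ 68.34241545 787.28053629 835.17836307] [[-0.815, -0.403, 0.416], [-0.578, 0.54, -0.612], [0.022, -0.739, -0.673]] 484.66443316246307 279.82044714549596 209.9035891157381
{'t': 0.1, 'qpos': array([-1.20601376e+00,  4.23792572e-01,  1.63062943e+00,  6.16195074e-06,
        1.08859844e+00, -1.89662097e-02]), 'qvel': array([ 0.00101423, -0.00144011, -0.00194376,  0.00225963, -0.0004005 ,
        0.00064283]), 'joint_torque': array([ 6.42833802e-04, -5.45617318e+01, -2.74325645e+01,  6.45607291e-02,
        1.87977607e-02, -4.55013401e-05]), 'ee_pos': array([ 233.85961878, -579.03993171,  221.95562431]), 'orientation': array([-3.08255898e+00, -5.98826453e-01,  3.77252059e-04]), 'ft_force': array([-1.30943863, -0.61463995,  0.28232237]), 'moment': array([0.01893203, 0.00142895, 0.04801464]), 'width': 87.91504544364847} 18.700000000000003
```

View pics/top0.png

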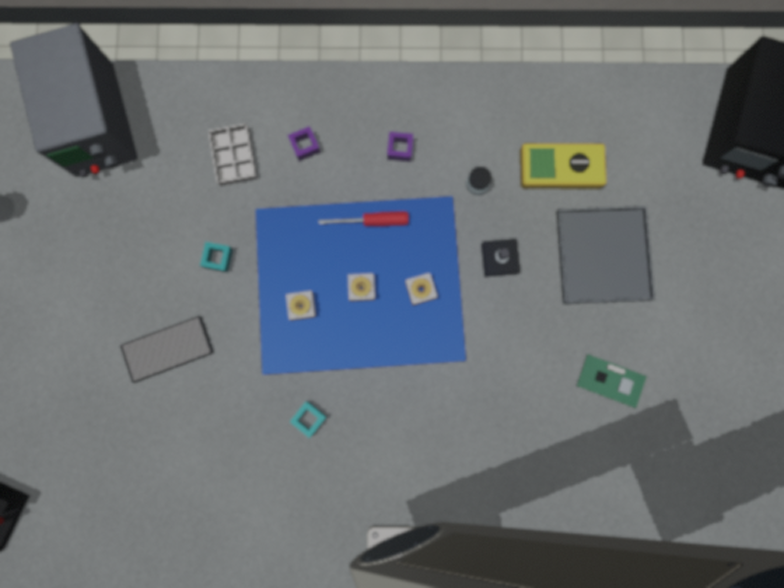

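View pics/side0.png

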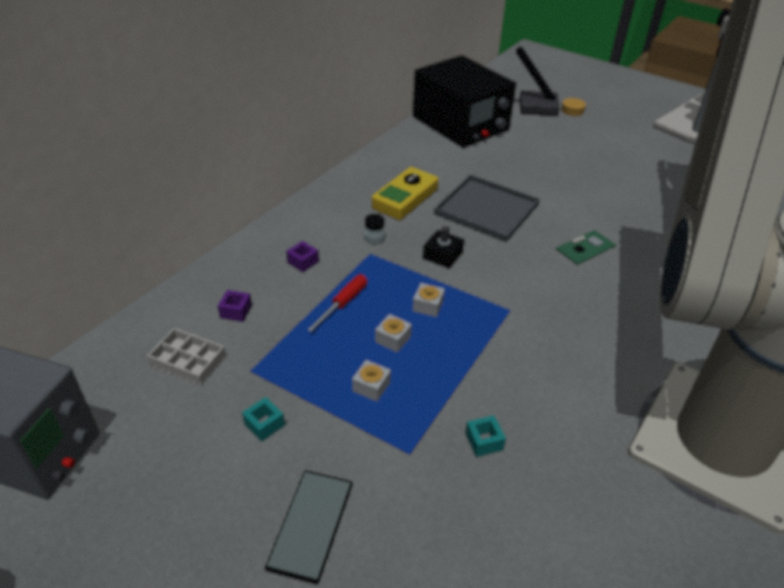

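Top view (784-px scale): blocks at (300,305), (361,287) and (421,289), pin and stand at (501,257), tray at (604,255). The look-alikes are purple rings at (304,143) and (400,146) and turquoise rings at (216,256) and (308,419), all hollow and the wrong colour. The side view shows three silver blocks with brass bushings, plus the black stand holding the pin. Next I measure them.

```bash
cat > m.py <<'E'
from h import *
d=cam('top'); P=cloud(d); hsv=cv2.cvtColor(d['img'],cv2.COLOR_RGB2HSV)
H,S,V=[hsv[...,i].astype(int) for i in range(3)]
def rects(mask,zp,amin,name):
    cs,_=cv2.findContours(mask.astype('uint8'),cv2.RETR_EXTERNAL,cv2.CHAIN_APPROX_NONE)
    for c in cs:
        if cv2.contourArea(c)<amin: continue
        q=np.array([ray(d,u,v,zp)[:2] for u,v in c[:,0]],np.float32)
        (x,y),(w,h),a=cv2.minAreaRect(q); px=c[:,0].mean(0)
        m=np.zeros(mask.shape,'uint8'); cv2.drawContours(m,[c],-1,1,-1)
        print(name,px.round(),'xy',round(x,1),round(y,1),'size',round(w,1),round(h,1),'ang',round(a,1),'z',np.median(P[m>0][:,2]).round(1))
mat=(H>100)&(H<125)&(S>120); roi=np.zeros(H.shape,bool); roi[138:270,180:335]=1
rects(mat,4,3000,'mat')
k=np.zeros_like(roi); k[185:240,195:320]=1
rects(k&~mat,34,100,'block')
k=np.zeros_like(roi); k[165:205,338:376]=1
rects(k&(V<60),34,100,'stand')
s=k&(P[...,2]>50); print('pin top',P[s].mean(0),s.sum())
k=np.zeros_like(roi); k[140:225,390:475]=1
g=cv2.cvtColor(d['img'],cv2.COLOR_RGB2GRAY); print('gray tray/bench',g[182,430],g[182,382])
rects(k&(g<100),18,500,'tray')
E
python3 m.py
```

```text
mat [256. 204.] xy 527.2 127.6 size 296.0 356.0 ang 4.1 z 3.4
block [214. 218.] xy 484.8 227.2 size 50.5 51.3 ang 8.5 z 33.2
block [301. 206.] xy 514.9 17.9 size 50.5 50.8 ang 17.0 z 33.3
block [258. 205.] xy 517.6 121.5 size 51.5 48.7 ang 0.8 z 33.0
stand [357. 184.] xy 570.5 -121.0 size 57.5 58.5 ang 5.1 z 33.5
pin top [534.21733872 -89.20294389 265.16345801] 53
gray tray/bench 102 125
tray [432. 182.] xy 579.2 -308.2 size 169.1 162.4 ang 2.5 z 10.7
```

play_rows --increments "1 0.028 0.038 0 -1.4;1 0.028 0.038 0 -1.4;1 0.028 0.038 0 -1.4;1 0.028 0.038 0 -1.4;1 0.028 0.038 0 -1.4;1 0.028 0.038 0 -1.4;1 0.028 0.038 0 -1.4;1 0.028 0.038 0 -1.4;1 0.028 0.038 0 -1.4;1 0.028 0.038 0 -1.4;1 0.028 0.038 0 -1.4;1 0.028 0.038 0 -1.4;1 0 0 0 0;1 0 0 0 0"

```text
t: 1.55
ee_pos: [570.0, -122.7, 222.2]
orientation: [3.138, 0.147, -0.002]
ft_force: [0.2, -0.1, -0.9]
width: 87.5
```

```bash
cat > w.py <<'E'
import sys
from h import *
d=cam('wrist'); save(sys.argv[1],d['img']); np.savez('last.npz',**{k:d[k] for k in('img','range_z','R','o','f','cx','cy')})
o=ctrl.get_obs(); M=R.from_rotvec(o['orientation']).as_matrix()
print(d['o'].round(1),d['R'].round(3).tolist(),round(d['f']),o['t'],o['ee_pos'].round(1),'jaw',np.degrees(np.arctan2(M[1,1],M[0,1])).round(2),'z',M[:,2].round(4))
E
python3 w.py w1
```

```text
[ 649.5 -116.   384.2] [[0.093, -0.952, -0.291], [-0.996, -0.089, -0.028], [0.001, 0.292, -0.956]] 379 1.6 [ 569.4 -123.6  222.2] jaw -84.75 z [-1.3e-03 -1.0e-04 -1.0e+00]
```

View pics/w1.png

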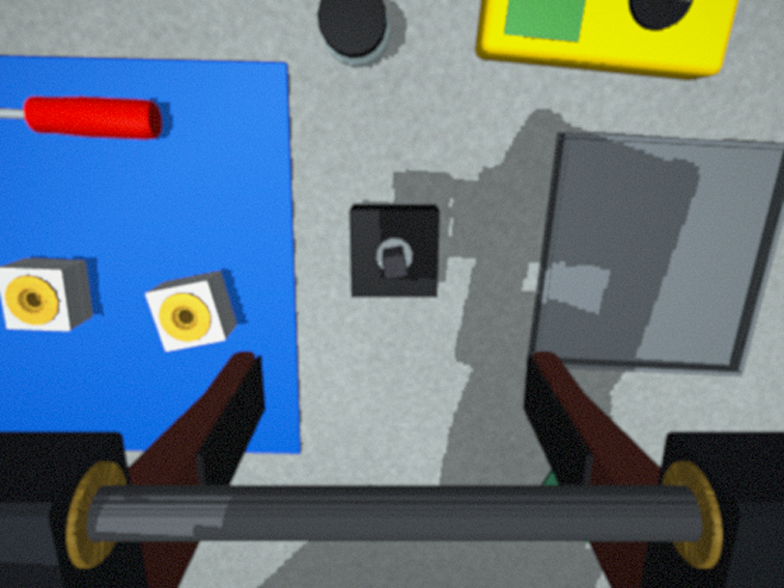

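Wrist view: stand at (394,250) with the collar ring around (394,252) and the handle leaning down the picture to about (395,265). Blocks 3 and 2 show white tops and brass flanges at (185,317) and (33,298). I'll make a close crop of the pin and measure the flanges.

```bash
cat > b.py <<'E'
from h import *
def measure(d,zp=34):
    hsv=cv2.cvtColor(d['img'],cv2.COLOR_RGB2HSV).astype(int); H,S,V=[hsv[...,i] for i in range(3)]
    mk=lambda m:[c for c in cv2.findContours(m.astype('uint8'),cv2.RETR_EXTERNAL,cv2.CHAIN_APPROX_NONE)[0]]
    for c in mk((H>12)&(H<27)&(S>90)&(V>70)):
        if cv2.contourArea(c)<150: continue
        q=np.array([ray(d,u,v,zp+3)[:2] for u,v in c[:,0]],np.float32)
        (x,y),(w,h),a=cv2.fitEllipse(q)
        print('flange px',c[:,0].mean(0).round(),'xy',round(x,1),round(y,1),'dia',round(w,1),round(h,1))
    m=((S<45)&(V>185))|((H>12)&(H<27)&(S>90)); m=cv2.morphologyEx(m.astype('uint8'),cv2.MORPH_OPEN,np.ones((5,5)))
    for c in mk(m):
        if cv2.contourArea(c)<800: continue
        q=np.array([ray(d,u,v,zp)[:2] for u,v in c[:,0]],np.float32); (x,y),(w,h),a=cv2.minAreaRect(q)
        if 35<w<55 and 35<h<55: print('top xy',round(x,1),round(y,1),'size',round(w,1),round(h,1),'ang',round(a,1))
E
python3 - <<'E'
from h import *; from b import measure
z=np.load('last.npz'); d={k:z[k] for k in z}
measure(d); save('w1c',d['img'][135:225,235:325],6)
hv=d['range_z'][135:225,235:325]; P=cloud(d); s=(P[...,2]>60)&(P[...,2]<75); s[:140]=0;s[220:]=0;s[:,:240]=0;s[:,320:]=0
v,u=np.nonzero(s); print(s.sum(),u.mean(),v.mean(),P[s].mean(0)); q=P[s][:,:2].astype(np.float32); print(cv2.minAreaRect(q))
g=cv2.cvtColor(d['img'],cv2.COLOR_RGB2GRAY); m=np.zeros_like(g); m[140:220,245:317]=(g[140:220,245:317]<45)
c=max(cv2.findContours(m,cv2.RETR_EXTERNAL,cv2.CHAIN_APPROX_NONE)[0],key=cv2.contourArea)
print('stand',cv2.minAreaRect(np.array([ray(d,u,v,34)[:2] for u,v in c[:,0]],np.float32)))
E
```

```text
flange px [500. 368.] xy 384.0 -377.7 dia 35.7 95.4
flange px [ 63. 370.] xy 341.2 90.3 dia 38.9 96.1
flange px [133. 222.] xy 513.3 17.3 dia 33.6 33.8
flange px [ 22. 214.] xy 516.6 121.3 dia 34.4 35.5
flange px [434.  37.] xy 720.0 -238.9 dia 47.5 170.7
top xy 516.3 122.0 size 43.9 43.8 ang 3.2
278 281.5359712230216 189.3956834532374 [ 571.82066471 -123.73781944   67.56806608]
((570.9978637695312, -123.8683853149414), (14.311244010925293, 13.817750930786133), 15.998564720153809)
stand ((576.38818359375, -123.56136322021484), (54.56829833984375, 56.746498107910156), 5.359727382659912)
```

View pics/w1c.png

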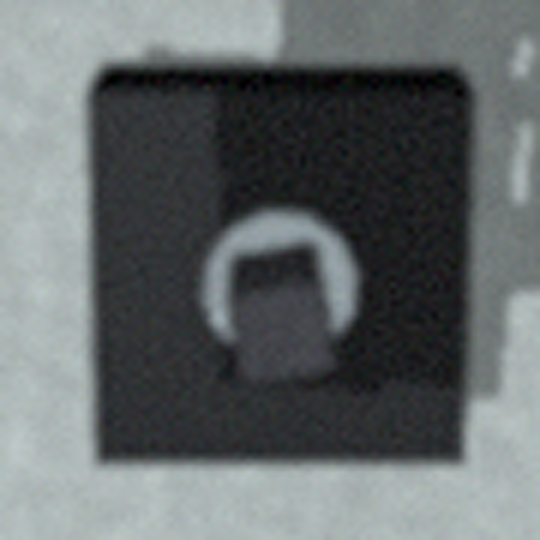

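Handle top at (571,-124, z 67.6), 14.3×13.8 mm and yawed 16°, as expected (68, 14×14). Moving to grasp with the tips above the collar (TCP z ≈ 42).

play_rows --increments "1 0.002 0 0 5.4;1 0 0 -0.04 5.4;1 0 0 -0.04 0;1 0 0 -0.04 0;1 0 0 -0.03 0;1 0 0 -0.015 0;1 0 0 -0.015 0;1 0 0 0 0;1 0 0 0 0"

```text
t: 2.5
ee_pos: [572.6, -124.0, 43.5]
orientation: [3.111, 0.436, 0.002]
ft_force: [0.5, 0.1, 1.0]
width: 87.5
```

```bash
python3 w.py w2
```

```text
[ 649.  -102.7  205.7] [[0.275, -0.92, -0.279], [-0.961, -0.263, -0.081], [0.001, 0.29, -0.957]] 379 2.55 [ 572.9 -124.    43.9] jaw -74.02 z [ 2.e-03 -5.e-04 -1.e+00]
```

View pics/w2.png

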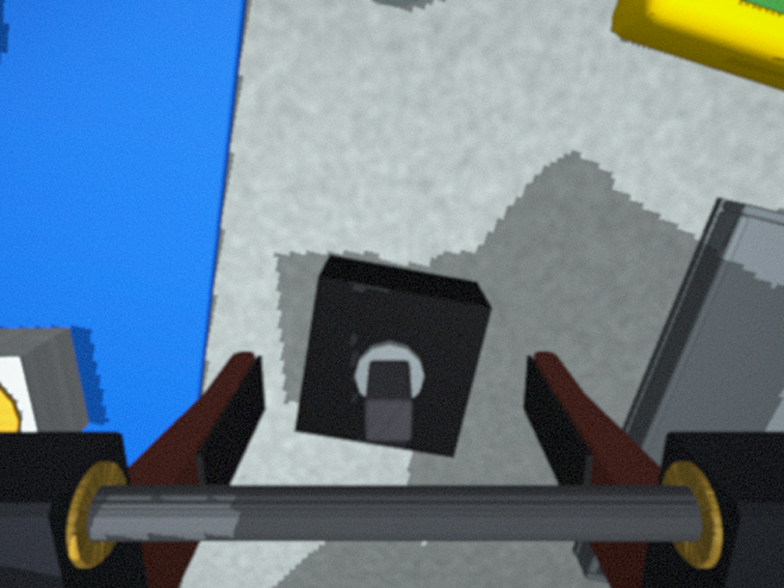

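The handle top at (388,420) is square to the jaws and centred between the fingers. Checking its depth position along the pad width before closing.

```bash
python3 - <<'E'
from h import *
z=np.load('last.npz'); d={k:z[k] for k in z}; P=cloud(d)
s=(P[...,2]>64)&(P[...,2]<72); s[:, :245]=0; s[:,310:]=0; s[:260]=0; s[330:]=0
q=P[s]; print(s.sum(),q.mean(0),cv2.minAreaRect(q[:,:2].astype(np.float32)))
E
```

```text
1115 [ 572.34038015 -123.23054207   67.73128506] ((571.6002197265625, -123.50746154785156), (14.8729829788208, 13.800271034240723), 15.299431800842285)
```

Within about 1 mm. Lower 1.5 mm and close.

play_rows --increments "1 -0.001 0 -0.002 0;0 0 0 0 0;0 0 0 0 0;0 0 0 0 0;0 0 0 0 0;0 0 0 0 0;0 0 0 0 0;0 0 0 0 0"

```text
t: 3.35
ee_pos: [571.0, -123.5, 40.6]
orientation: [-3.111, -0.437, 0.0]
ft_force: [0.7, 0.0, 0.2]
width: 35.5
```

play_rows --increments "0 0 0 0 0;0 0 0 0 0;0 0 0 0 0;0 0 0 0 0;0 0 0 0 0"

```text
t: 3.85
ee_pos: [571.0, -123.5, 40.7]
orientation: [-3.111, -0.437, 0.0]
ft_force: [-0.1, -0.3, -0.6]
width: 13.7
```

Gripped (13.7 mm ≈ 14). Lift 80 mm, then stop short of block 3 for a clean look.

play_rows --increments "0 0 0 0.02 0;0 0 0 0.03 0;0 0 0 0.03 0;0 -0.02 0.03 0 0;0 -0.03 0.035 0 0;0 -0.03 0.035 0 0;0 -0.03 0.035 0 0;0 -0.01 0.01 0 0;0 0 0 0 0;0 0 0 0 0"

```text
t: 4.85
ee_pos: [452.4, 21.2, 121.0]
orientation: [3.111, 0.438, 0.003]
ft_force: [0.7, 0.8, -0.4]
width: 13.4
```

```bash
python3 w.py w3; python3 - <<'E'
from h import *; from b import measure
z=np.load('last.npz'); d={k:z[k] for k in z}; measure(d); print(ctrl.get_obs()['width'])
E
```

```text
[528.7  42.6 283.3] [[0.276, -0.92, -0.278], [-0.961, -0.264, -0.081], [0.001, 0.29, -0.957]] 379 4.9 [452.7  20.9 121. ] jaw -74.02 z [ 1.8e-03 -1.0e-04 -1.0e+00]
flange px [321. 368.] xy 340.6 -43.2 dia 8.0 73.9
flange px [242. 368.] xy 324.6 14.7 dia 8.2 73.2
flange px [312. 131.] xy 513.5 17.7 dia 17.6 17.9
flange px [150.  78.] xy 516.2 122.3 dia 17.7 17.8
top xy 513.5 17.6 size 43.8 44.5 ang 16.0
top xy 516.2 122.3 size 44.1 44.3 ang 3.1
13.646462086377781
```

View pics/w3.png

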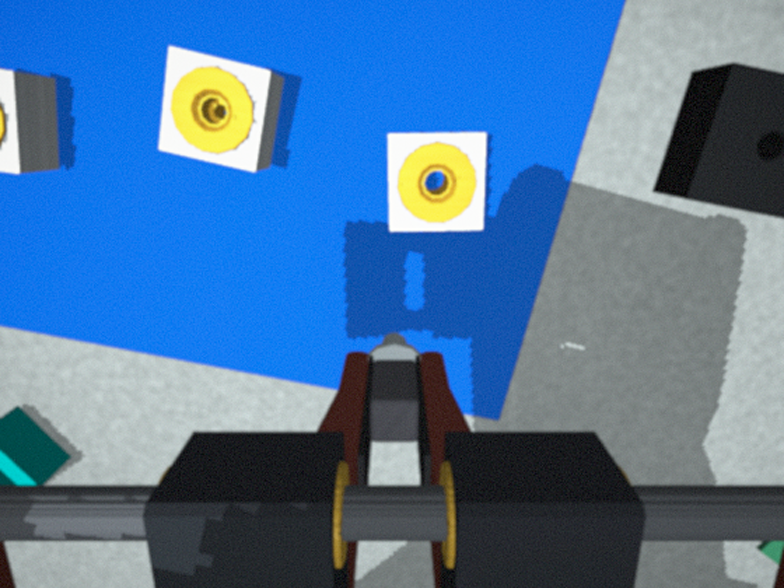

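Block 3's flange at (437,182) shows blue mat through a wide bore; block 2's at (213,110) looks dark and stepped. Both tops measure 44×44. I'll try block 3 first. Move above it.

play_rows --increments "0 0.03 -0.0015 0 0;0 0.03 -0.0015 0 0;0 0 0 -0.02 0;0 0 0 -0.02 0;0 0 0 0 0;0 0 0 0 0"

```text
t: 5.5
ee_pos: [511.5, 17.7, 80.5]
orientation: [-3.111, -0.435, 0.001]
ft_force: [-0.7, 0.8, -0.7]
width: 14.1
```

```bash
python3 - <<'E'
from h import *
d=cam('wrist'); P=cloud(d); o=ctrl.get_obs(); t=o['ee_pos']; print(t,o['ft_force'])
zt=t[2]+27.3
s=(abs(P[...,2]-zt)<3); s[:,:255]=0; s[:,310:]=0; s[:270]=0; s[345:]=0
q=P[s]; print(s.sum(),q.mean(0)-t,cv2.minAreaRect(q[:,:2].astype(np.float32)))
save('w4',d['img'])
E
```

```text
[511.85425309  17.85220634  81.06782732] [-0.44361679  0.39749652 -0.4447455 ]
1287 [ 2.03381628 -0.47491957 26.85166863] ((514.043701171875, 17.26034927368164), (17.858367919921875, 21.498735427856445), 16.122468948364258)
```

View pics/w4.png

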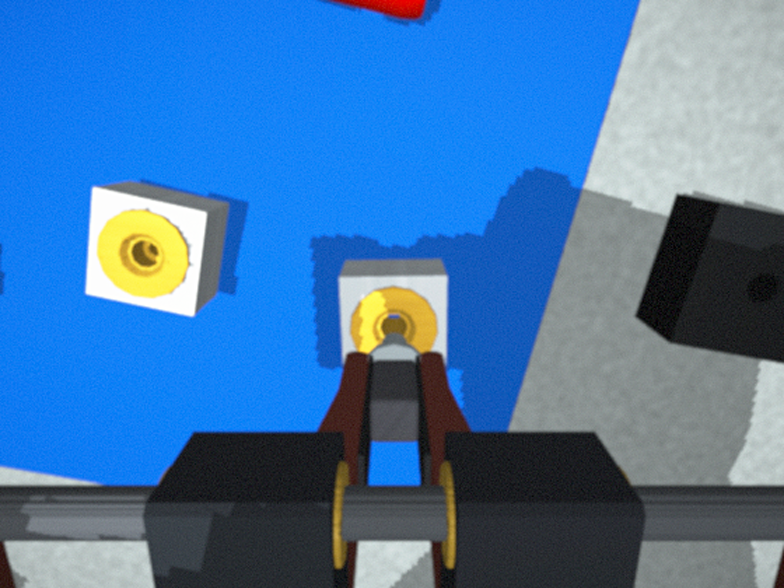

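The pin is lined up with the bore (block 3 flange at (393,325)). Lowering in small steps.

play_rows --increments "0 0.0007 0 -0.004 0;0 0 0 -0.004 0;0 0 0 -0.003 0;0 0 0 0 0"

```text
t: 5.95
ee_pos: [511.5, 18.5, 69.5]
orientation: [-3.111, -0.437, 0.001]
ft_force: [-0.0, 1.0, -0.8]
width: 13.7
```

play_rows --increments "0 0 0 -0.003 0;0 0 0 -0.003 0;0 0 0 0 0"

```text
t: 6.25
ee_pos: [512.1, 18.5, 63.5]
orientation: [3.111, 0.437, 0.001]
ft_force: [1.5, 0.2, -1.5]
width: 13.8
```

play_rows --increments "0 0 0 -0.002 0;0 0 0 -0.002 0;0 0 0 0 0"

```text
t: 6.55
ee_pos: [512.0, 18.5, 59.5]
orientation: [3.111, 0.437, 0.001]
ft_force: [1.5, 0.2, -0.5]
width: 13.9
```

play_rows --increments "0 0 0 -0.001 0;0 0 0 -0.001 0;0 0 0 0 0"

```text
t: 6.85
ee_pos: [511.9, 18.5, 57.6]
orientation: [3.111, 0.437, 0.0]
ft_force: [1.9, -0.0, -0.7]
width: 13.7
```

play_rows --increments "0 0 0 -0.001 0;0 0 0 -0.001 0;0 0 0 0 0"

```text
t: 7.15
ee_pos: [511.8, 18.5, 55.6]
orientation: [3.111, 0.437, 0.0]
ft_force: [2.1, -0.4, -0.8]
width: 13.6
```

No axial force past the blind depth; continuing gently.

play_rows --increments "0 0 0 -0.002 0;0 0 0 -0.002 0;0 0 0 0 0"

```text
t: 7.45
ee_pos: [511.6, 18.5, 51.4]
orientation: [-3.111, -0.437, 0.001]
ft_force: [1.1, -0.0, -1.6]
width: 13.6
```

play_rows --increments "0 0 0 -0.002 0;0 0 0 -0.002 0;0 0 0 -0.001 0;0 0 0 0 0"

```text
t: 7.85
ee_pos: [511.5, 18.5, 46.4]
orientation: [-3.111, -0.437, 0.001]
ft_force: [0.8, 0.2, -2.0]
width: 13.6
```

play_rows --increments "0 0 0 -0.001 0;0 0 0 -0.001 0;0 0 0 0 0"

```text
t: 8.15
ee_pos: [511.5, 18.5, 44.5]
orientation: [-3.111, -0.437, 0.001]
ft_force: [1.4, 0.1, -2.3]
width: 14.0
```

Nearly home (expected TCP z ≈ 43.7). Release, hold, rise and look.

play_rows --increments "0 0 0 -0.0006 0;0 0 0 0 0;1 0 0 0 0;1 0 0 0 0;1 0 0 0 0;1 0 0 0 0;1 0 0 0 0;1 0 0 0 0;1 0 0 0 0;1 0 0 0 0;1 0 0 0.03 0;1 0 0 0.03 0;1 -0.03 0 0.02 0;1 -0.02 0 0 0;1 0 0 0 0;1 0 0 0 0"

```text
t: 9.75
ee_pos: [462.4, 18.5, 124.2]
orientation: [3.111, 0.437, 0.001]
ft_force: [0.5, -0.3, 0.4]
width: 88.0
```

```bash
python3 w.py w5; python3 - <<'E'
from h import *; from b import measure
z=np.load('last.npz'); d={k:z[k] for k in z}; measure(d)
P=cloud(d)
for lo,hi in [(66,76),(37,45)]:
    s=(P[...,2]>lo)&(P[...,2]<hi)&(np.hypot(P[...,0]-513.5,P[...,1]-17.6)<14)
    q=P[s]; print(s.sum(),np.median(q,0),cv2.minAreaRect(q[:,:2].astype(np.float32)))
E
```

```text
[538.9  39.8 286.4] [[0.276, -0.92, -0.279], [-0.961, -0.264, -0.081], [0.001, 0.29, -0.957]] 379 9.8 [462.9  18.5 124.1] jaw -74.01 z [ 0.001  0.    -1.   ]
flange px [500. 369.] xy 387.4 -178.8 dia 26.5 68.9
flange px [ 64. 368.] xy 294.4 144.9 dia 28.0 70.8
flange px [308. 149.] xy 512.6 18.8 dia 32.9 34.5
flange px [145.  94.] xy 516.2 122.3 dia 17.8 17.9
top xy 512.7 17.8 size 44.1 44.3 ang 16.8
top xy 516.3 122.2 size 44.2 44.1 ang 3.1
622 [512.0490823   17.84285263  70.90689563] ((511.75091552734375, 17.611892700195312), (14.341876983642578, 13.915308952331543), 16.374645233154297)
622 [518.60678336  21.82980514  40.47054295] ((515.2474975585938, 18.38799285888672), (23.62313461303711, 27.70327377319336), 24.17665672302246)
```

View pics/w5.png

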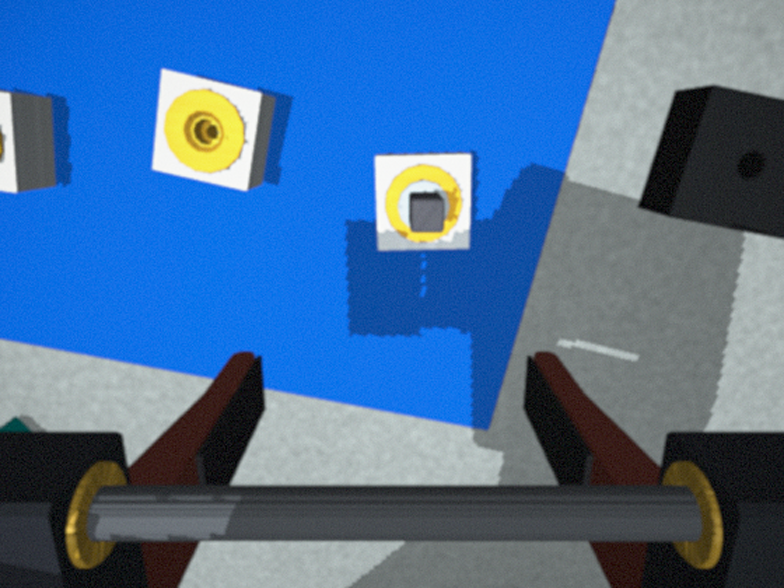

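Handle top at z 70.9 (home would be 71.0), axis within 1 mm of block 3's centre (512.7,17.8), block at 16.8°: the pin is fully home. Now straddle the block, stopping halfway to check position.

play_rows --increments "1 0.025 -0.0003 0 0.8;1 0.025 -0.0004 0 0;1 0 0 0 0;1 0 0 -0.03 0;1 0 0 -0.03 0;1 0 0 0 0;1 0 0 0 0"

```text
t: 10.5
ee_pos: [511.1, 17.8, 63.7]
orientation: [-3.108, -0.459, 0.004]
ft_force: [-0.4, 0.4, 0.8]
width: 87.4
```

play_rows --increments "1 0.001 0 -0.025 0;1 0 0 -0.02 0;1 0 0 -0.009 0;1 0 0 0 0;0 0 0 0 0;0 0 0 0 0;0 0 0 0 0;0 0 0 0 0;0 0 0 0 0;0 0 0 0 0;0 0 0 0 0;0 0 0 0 0;0 0 0 0 0"

```text
t: 11.8
ee_pos: [512.8, 17.9, 10.2]
orientation: [-3.108, -0.459, -0.0]
ft_force: [0.1, 0.7, 5.4]
width: 43.7
```

play_rows --increments "0 0 0 0.005 0;0 0 0 0.01 0;0 0 0 0.015 0;0 0 0 0.015 0;0 0 0 0.015 0;0 0 0 0.005 0;0 0 0 0 0"

```text
t: 12.5
ee_pos: [513.2, 17.7, 75.9]
orientation: [3.108, 0.459, 0.002]
ft_force: [-0.5, -0.4, -3.2]
width: 44.1
```

play_rows --increments "0 0.002 -0.01 0 0;0 0.004 -0.02 0 -1;0 0.004 -0.02 0 -1;0 0.004 -0.02 0 -1;0 0.004 -0.02 0 -1;0 0.004 -0.02 0 -1;0 0.004 -0.02 0 -1;0 0.004 -0.02 0 -1;0 0.004 -0.02 0 -1;0 0.004 -0.02 0 -1;0 0.004 -0.02 0 -1;0 0.004 -0.02 0 -1;0 0.004 -0.02 0 -1;0 0.004 -0.02 0 -1;0 0.004 -0.02 0 -1;0 0.004 -0.02 0 0;0 0.003 -0.012 0 0;0 0.001 -0.004 0 0;0 0 0 0 0;0 0 0 0 0"

```text
t: 14.5
ee_pos: [578.4, -307.5, 74.9]
orientation: [-3.14, -0.077, 0.001]
ft_force: [-0.7, 0.8, -2.8]
width: 43.6
```

```bash
python3 w.py w6; python3 - <<'E'
from h import *
d=cam('side'); save('s6',d['img'][90:270,230:430],3.5); print(ctrl.get_obs()['width'])
E
```

```text
[ 658.2 -304.4  236.9] [[0.049, -0.955, -0.292], [-0.999, -0.047, -0.014], [-0.0, 0.292, -0.956]] 379 14.55 [ 578.5 -307.3   74.9] jaw -87.17 z [-7.e-04  5.e-04 -1.e+00]
43.536556398018114
```

View pics/w6.png

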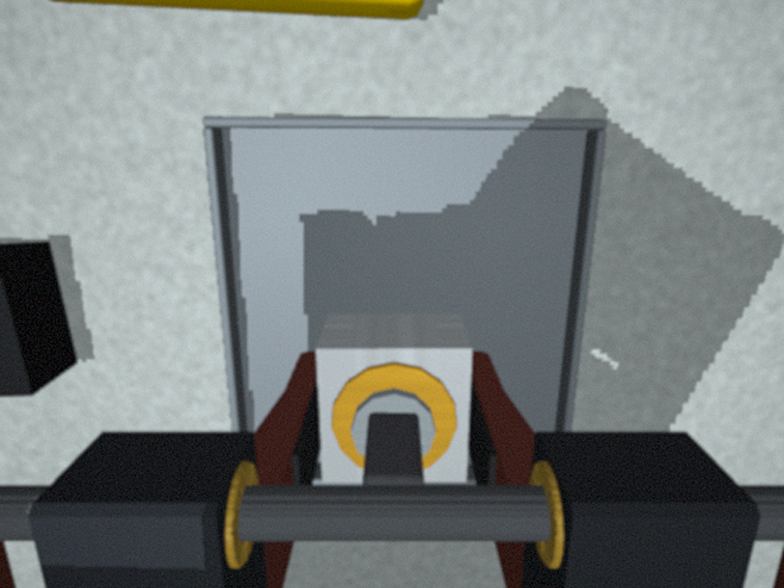

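Block, bushing and pin are held upright, and the tray is centred around them (walls at columns 205 and 605, block at 394). Lowering.

play_rows --increments "0 0 0 -0.015 0;0 0 0 -0.02 0;0 0 0 -0.015 0;0 0 0 -0.007 0;0 0 0 -0.003 0;0 0 0 -0.002 0;0 0 0 -0.001 0;0 0 0 0 0"

```text
t: 15.4
ee_pos: [579.1, -308.4, 12.5]
orientation: [3.14, 0.076, 0.001]
ft_force: [-0.0, 0.2, -3.6]
width: 43.7
```

play_rows --increments "0 0 0 -0.001 0;0 0 0 0 0;0 0 0 0 0"

```text
t: 15.7
ee_pos: [578.8, -308.3, 11.3]
orientation: [3.14, 0.076, 0.0]
ft_force: [-0.4, 0.5, -3.1]
width: 43.6
```

play_rows --increments "0 0 0 -0.001 0;0 0 0 0 0;0 0 0 0 0"

```text
t: 16.0
ee_pos: [578.9, -308.4, 10.3]
orientation: [3.14, 0.076, 0.001]
ft_force: [-0.1, -0.2, -1.3]
width: 43.4
```

play_rows --increments "0 0 0 -0.0007 0;0 0 0 0 0;0 0 0 0 0"

```text
t: 16.3
ee_pos: [578.9, -308.3, 10.2]
orientation: [3.14, 0.076, 0.001]
ft_force: [-1.9, 1.0, 5.6]
width: 43.8
```

Contact felt (+5.6 N). Open, rise straight up, back off and look.

play_rows --increments "1 0 0 0 0;1 0 0 0 0;1 0 0 0 0;1 0 0 0 0;1 0 0 0 0;1 0 0 0 0;1 0 0 0 0;1 0 0 0.015 0;1 0 0 0.03 0;1 0 0 0.03 0;1 0 0 0.03 0;1 0 0 0.03 0;1 -0.03 0 0 0;1 -0.03 0 0 0;1 0 0 0 0;1 0 0 0 0;1 0 0 0 0"

```text
t: 18.0
ee_pos: [519.9, -308.6, 145.1]
orientation: [3.14, 0.077, 0.002]
ft_force: [-0.6, -1.3, 0.1]
width: 87.6
```

```bash
python3 w.py w7; python3 - <<'E'
from h import *; from b import measure
z=np.load('last.npz'); d={k:z[k] for k in z}; measure(d)
P=cloud(d); s=(P[...,2]>64)&(P[...,2]<85)&(np.hypot(P[...,0]-579,P[...,1]+308)<14)
q=P[s]; print(s.sum(),np.median(q,0),cv2.minAreaRect(q[:,:2].astype(np.float32)))
o=ctrl.get_obs(); print(o['ft_force'],o['width'])
E
python3 m.py
```

```text
[ 599.2 -305.3  307.4] [[0.049, -0.956, -0.289], [-0.999, -0.046, -0.016], [0.001, 0.29, -0.957]] 379 18.05 [ 519.9 -308.5  144.9] jaw -87.19 z [ 1.2e-03 -7.0e-04 -1.0e+00]
flange px [503. 373.] xy 382.1 -502.5 dia 24.8 71.1
flange px [ 63. 369.] xy 367.6 -135.0 dia 29.6 73.8
flange px [291. 126.] xy 579.5 -308.2 dia 32.7 35.1
top xy 579.4 -309.0 size 42.1 44.5 ang 2.8
541 [ 578.31120342 -309.02658421   70.86567758] ((578.1047973632812, -309.0848083496094), (14.068619728088379, 13.696659088134766), 2.5900814533233643)
[-0.24415837 -0.01761963  0.25521888] 87.71904030541818
mat [256. 204.] xy 527.2 127.5 size 295.9 355.9 ang 4.1 z 3.3
block [214. 218.] xy 484.9 227.2 size 50.8 51.4 ang 8.5 z 32.9
block [258. 204.] xy 517.6 121.5 size 51.5 48.7 ang 0.8 z 33.1
stand [357. 184.] xy 570.3 -120.9 size 57.2 57.8 ang 4.5 z 33.1
pin top [ 352.89490312   66.83333145 1242.16512173] 4
gray tray/bench 58 129
tray [434. 183.] xy 569.3 -321.7 size 191.5 193.5 ang 0.3 z 266.8
```

View pics/w7.png

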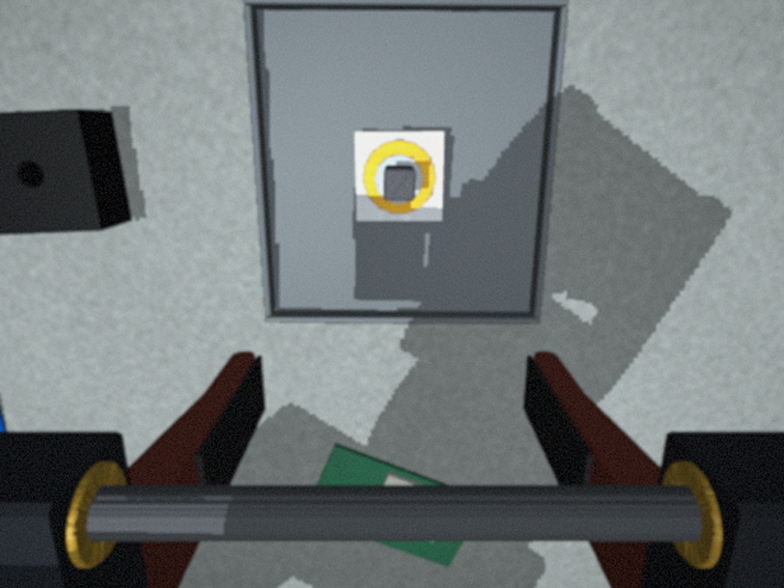

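The block stands level in the middle of the tray (at (400,175)), the handle top is at z 70.9 (home), and the gripper is clear. Handing in.

```bash
python3 -c "
from workcell import ctrl
print(ctrl.close_job())"
```

```text
the job is handed in; nothing more can be done
None
```

The pin stands fully home in block 3, and that block is upright on the floor of the grey tray. The job was handed in at about 18 s of the 67 s allowed.

- **Finding the block:** I tried block 3 first, because the wrist picture showed blue mat through its bore. The pin went down to its collar with no more than about 2 N of reaction, including past the depth where a blind bore would have stopped it. Blocks 1 and 2 were therefore never tried or touched.
- **Carrying:** I gripped block 3 by its sides and lifted it, with the pin in it, over to the tray. It was set down with about 6 N of contact.
- **Block and pin in the tray:** The handle top measures z 70.9 mm, against 71.0 mm when home, within about 1.3 mm of the block's axis. The block's centre is within 1 mm of the tray's centre as first measured.
- **Other things on the bench:** Blocks 1 and 2 measured within 0.1 mm of where they started. The bystanders were not measured again, but the arm stayed well clear of them. The gripper is open and clear of everything.
- **Check that disagreed:** The last top-camera reading of the tray was wrong (191 × 193 mm at z 267 mm) because the arm covered it. I ignored it and used the wrist view and the first tray measurement.

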